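# Seat the poaching tray on the loaded egg rack and hold the rack level over the egg cooker

## Task

Finish loading the egg rack: set the poaching tray down over the rack's handle so that its three eyes drop over the rack's three pegs and it sits fully down, and let go of it. Then take the rack by its handle, lift it with the tray and eggs on it, carry it centrally over the open egg cooker and finish there, still holding it steady and level about 10 cm above the cooker's rim, because I have yet to pour in the water. Lose no egg, do not ram or drop the tray, never let the rack lean, and leave the lid, canister, measuring cup and plates where they are.

Things in the scene. Friction and masses are not known exactly. Their poses are not given: they have to be found in the camera images.
- tray: Dark steel poaching tray, 190 mm across, 41 mm tall, 0.13 kg, flat on the counter. Origin on its axis at the cups' undersides, z up. A 120 degree turn changes nothing. Collar on the axis, hole 45 mm wide; three cups 58 mm wide, z 0 to 15 mm, centres 56 mm out at 60, 180, 300 degrees from x; three arms at 0, 120, 240 degrees, each with an eye and, outside it, a grip tab.
- tray_eye (a point): Underside of the tray's eye at 0 degrees, at its hole's centre: 64 mm from the axis, z 10 mm. Eye: 24 mm square, 5 mm thick, round hole 12 mm wide. The others at 120 and 240 degrees are alike.
- tray_tab (a point): Top of the tray's grip tab at 0 degrees, 85 mm from the axis, z 41 mm. Upright black tab, 20 mm long radially, 10 mm thick tangentially (grip across this), z 14 to 41 mm. The others at 120 and 240 degrees are alike; one tab is enough to carry the tray.
- rack: Round steel wire egg rack, 157 mm across, 0.21 kg without eggs, standing on the counter. Origin on its axis at the level of its feet, z up. Six egg rings at z 14 mm, three with an egg. Three upright pegs at 0, 120, 240 degrees from x. Centre stem 12 mm thick with the lifting handle on top. With the tray seated, the tray's origin is on the rack's axis at z 67 mm.
- rack_peg (a point): Rack peg at 0 degrees: centre of its shoulder's top, 64 mm from the axis, z 77 mm, on which a tray eye comes to lie. Shoulder 20 mm wide; above it a tapered pin 7 mm thick, up to z 92 mm (2.5 mm play all round in an eye). The others at 120 and 240 degrees are alike.
- rack_handle: Black lifting handle fixed on the rack's stem. Origin at its centre, on the rack's axis 130 mm above the feet; axes as the rack's. A flat upright grip, 30 mm along x, 14 mm along y (grip across this), 42 mm tall, z -21 to 21 mm. It passes through the tray's collar.
- cooker: Round white egg cooker base without its lid, 196 mm across, open on top, does not move. Origin at the centre of its underside on the counter, z up; rim at z 62 mm, steel water pan inside at z 46 mm, knob on its -x side.
- egg1: Hen's egg, 44 mm wide, 57 mm tall, about 58 g, loose, standing in a ring of the rack, its top about 63 mm above the rack's feet. Origin at its lower end.
- egg2: As egg1, in another ring.
- egg3: As egg1, in another ring.
- ring1 (a point): Point on the rack where the lower end of egg1 rests, 50 mm from the rack's axis at 30 degrees from its x axis.
- ring2 (a point): As ring1, for egg2, at 150 degrees.
- ring3 (a point): As ring1, for egg3, at 270 degrees.
- dome_lid: Clear dome lid of the cooker with a white knob, 194 mm wide, 176 mm tall, on the counter at the left; leave alone. Origin at the centre of its underside.
- canister: Glass canister with a black lid, 90 mm wide, 200 mm tall, at the right; leave alone. Origin at the centre of its underside.
- measure: Small clear measuring cup, 62 mm wide, 75 mm tall, beyond the work; leave alone. Origin at the centre of its underside.
- plates: Pile of black plates, 170 mm wide, 30 mm tall, beyond the work; leave alone. Origin at the centre of its underside.
Things that resemble listed ones, but are neither listed nor needed, are in the scene too. What is meant by the cooker is not red, and is the smaller of those in its own colour.

How it is judged:
On the way, in this order (a step that is already met when the one before it is completed fails the run):
1. the poaching tray sits fully down on the pegs of the rack, level and let go, the rack still standing on the counter (horizontal distance between tray and rack below 0.005 m and z of tray in the frame of rack between 0.064 and 0.07 m and angle between the z axis of tray and the z axis of rack, either way round below 0.05 rad and contact force between the fingers and tray below 0.1 N and height (world z) of rack below 0.004 m and angle between rack's own z axis and vertical below 0.03 rad), for 0.3 s.
2. the rack is lifted clear of the counter with the tray and the eggs on it (horizontal distance between tray and rack below 0.005 m and z of tray in the frame of rack between 0.064 and 0.07 m and angle between the z axis of tray and the z axis of rack, either way round below 0.05 rad and distance between egg1 and ring1 below 0.015 m and distance between egg2 and ring2 below 0.015 m and distance between egg3 and ring3 below 0.015 m and height (world z) of rack above 0.04 m), for 0.2 s.
At the end, for the whole second after the job is handed in: Last second: fingers grip the handle; rack still (20 mm/s), level (0.07 rad), over the cooker (axes within 30 mm), feet 50 to 160 mm above its rim; fingers off the tray, tray seated (5 mm, 67 +-3 mm up, 0.05 rad), eggs within 15 mm of their places, bystanders within 20 mm of theirs (horizontal distance between tray and rack below 0.005 m and z of tray in the frame of rack between 0.064 and 0.07 m and angle between the z axis of tray and the z axis of rack, either way round below 0.05 rad and distance between egg1 and ring1 below 0.015 m and distance between egg2 and ring2 below 0.015 m and distance between egg3 and ring3 below 0.015 m and horizontal distance between rack and cooker below 0.03 m and z of rack in the frame of cooker between 0.112 and 0.222 m and angle between rack's own z axis and vertical below 0.07 rad and linear speed of rack below 0.02 m/s and angular speed of rack below 0.15 rad/s and contact force between the fingers and rack_handle above 2 N and contact force between rack and cooker below 0.05 N and contact force between the fingers and tray below 0.1 N and distance of each of dome_lid, canister, measure, plates from where it was at the start of the episode below 0.02 m); the arm keeps its last pose, push and grip.
It fails at once if an egg leaves its ring (distance between egg1 and ring1 above 0.025 m or distance between egg2 and ring2 above 0.025 m or distance between egg3 and ring3 above 0.025 m).
It fails at once if the rack leans more than 0.25 rad (14 degrees) (angle between rack's own z axis and vertical above 0.25 rad).
It fails at once if the tray is rammed onto the rack or the eggs (over 40 N) (contact force between tray and rack above 40 N or contact force between tray and egg1 above 40 N or contact force between tray and egg2 above 40 N or contact force between tray and egg3 above 40 N).
It fails at once if the tray is dropped onto the rack (let go in the air over it, more than 18 mm above its seat) (contact force between the fingers and tray below 0.05 N and contact force between tray and rack below 0.05 N and z of tray in the frame of rack above 0.085 m and horizontal distance between tray and rack below 0.1 m).
It fails at once if the lid, canister, measuring cup or plates are pushed away (over 30 mm) (distance of any of dome_lid, canister, measure, plates from where it was at the start of the episode above 0.03 m).
It also fails if it takes over 69 s, if anything falls off the work surface, if the arm or the gripper's body presses on something with over 40 N, if the wrist force passes 120 N, or if a joint passes its speed limit or range.

## Robot

A 6-joint arm with a two-finger parallel gripper is mounted at the origin on the work surface. World frame = base frame: x ahead of the robot, y to its left, z up, the work surface at z = 0. Lengths are in m, angles in rad, forces in N, time in s.
With the tool pointing down it reaches from about 0.2 to 0.875 m from the base axis. Payload 3.4 kg.
Tool frame: the origin (TCP) lies between the finger pads; the fingertips stand 25 mm ahead of it and the grasp point (between the pads) lies 6 mm ahead of it (r.nose_length is the z of the fingertips in the tool frame, in m); z points along the fingers, y is the line along which they close (so a half turn about z gives the same grasp; the last joint's range is limited). The gripper opens to 94 mm and grips with 3 to 60 N. Pads are 16 mm wide; open, the fingers measure 119 mm over their backs; the gripper's body (75 mm by 177 mm) begins 78 mm behind the grasp point.
Start: joints at [1.037, 0.276, 1.505, -0, 1.361, -0.121], TCP at [0.231, 0.527, 0.23] pointing down, gripper open.
Joint ranges: [-2.89, 2.89], [-0.75, 2.08], [0.22, 2.7], [-1.18, 4.32], [0.11, 2.71], [-2.7, 2.7]. Speed limits (rad/s): [2.57, 2.57, 3.14, 3.14, 3.14, 3.14].

## Interface

Orientations are given as a unit quaternion [w, x, y, z].
In Python, from plant import r, gripper_to, inverse_kinematics, vision, models, telemetry gives the robot as it stands. Calls block until the motion is done:
- r.move_to(position, orientation): joint-space move of the TCP to a pose.
- r.move_l(position, rot=None, vel=0.15, guard=None): straight line of the TCP; rot=None keeps the orientation; vel is the mean speed in m/s. With guard (N) it stops when the force on the tool has changed by that much, and returns True; else False.
- r.movej(angles): joint-space move.
- gripper_to(opening, f_grip=None): finger opening in m; f_grip is the grip in N (None keeps the last); returns when the fingers have stopped.
- r.hold(seconds).
- inverse_kinematics(position, orientation): joint angles nearest the present ones, or None.
- vision.snapshot(name): name is "side" or "top"; returns the picture (384x512x3 uint8, red, green, blue); there is no depth.
- vision.get_calibration(name): a dict with "fx", "fy", "cx", "cy" (pixels), "position" and "orientation" of the camera in the world. Camera axes: x right, y down, z forward; pixel columns grow to the right and rows downward; lengths in m; the calibration is good to about 2 mm. A picture is of the moment at which its call begins. get_calibration takes no time and is no camera call.
A pose or a line that the arm cannot do raises r.PlanningError and nothing moves.
- r.sign_off(): hands the job in; it is judged then, once.
Trained networks look in the newest picture that a camera, given by its name, has taken for a name from the list of things; names that differ only in an ending like _2 or _b are one class to them, and where a whole thing is asked for, a point or a joint stands for the part that bears it (a point fixed in the world has none). Each returns a list of dicts, best first, with "score" (0 to 1); they miss things now and then, are a little off and sometimes report something else, mostly with a low value. They report only what shows in the picture. A call takes as long as a camera call. They do not tell look-alikes from the thing itself.
- models.boxes_of(thing, camera): "at" ([x, y, z] in m, in world coordinates, good to about 4 mm: the middle of the surface that is visible of it).
- models.regions_of(thing, camera): "pixels" (384x512 bool, what is visible of it).
- models.mark_of(thing, camera): "at" ([x, y, z] in m, in world coordinates, good to about 4 mm: a listed point, or the origin of a listed thing).
Readings, each from a call of its own:
- telemetry.current_t(): time.
- telemetry.current_joints(): joint angles.
- telemetry.current_dq(): joint speeds.
- telemetry.current_joint_efforts(): joint torques, N m.
- telemetry.current_ee_pos(): TCP position.
- telemetry.current_tool_rot(): TCP orientation.
- telemetry.current_wrist_force(): force on the tool from outside, world axes, zero at the start.
- telemetry.current_torque(): the same for the moment, N m.
- telemetry.current_opening(): finger opening in m.
- telemetry.current_finger_force(): force on a finger pad.
Only numpy, scipy, OpenCV 4.12 (cv2) and the standard library are available. Lean on these libraries where they do the work, as an engineer would, in place of code of your own. Each camera call takes 0.05 s, during which the arm holds its last target. There are 200 camera calls.

## Working session

There is one attempt and no reset: what is moved stays moved. The work goes in short steps, each a Python script; the robot and the scene stay as the last script left them, time stands still between calls to the robot, and variables do not carry over. Pictures are saved under pics/ and viewed, at most 10 in all, crops included, and the job is handed in when it is done.

```bash
ls; mkdir -p pics
cat > look.py <<'E'
from plant import r, gripper_to, inverse_kinematics, vision, models, telemetry
import cv2, numpy as np
def snap(c,name=None):
    im=vision.snapshot(c)
    if name: cv2.imwrite(f'pics/{name}.png',cv2.cvtColor(im,cv2.COLOR_RGB2BGR))
    return im
E
python3 - <<'E'
from look import *
for c in ('side','top'):
    snap(c,c+'0'); k=vision.get_calibration(c); print(c,{a:np.round(v,4).tolist() for a,v in k.items()})
    for t in ['tray','tray_eye','tray_tab','rack','rack_peg','rack_handle','cooker','egg1','ring1','dome_lid','canister','measure','plates']:
        print(t,[(round(d['score'],2),np.round(d['at'],3).tolist()) for d in models.mark_of(t,c)])
print(telemetry.current_t())
a=[cv2.imread(f'pics/{c}0.png') for c in('side','top')]
E
```

```text
pics
side {'fx': 362.1692, 'fy': 362.1692, 'cx': 256.519, 'cy': 189.6793, 'position': [-0.1023, -0.769, 0.7873], 'orientation': [-0.4397, 0.8431, -0.2745, 0.1436]}
tray [(0.71, [0.499, 0.284, 0.001]), (0.54, [0.644, -0.055, 0.008])]
tray_eye [(0.86, [0.545, 0.243, 0.009]), (0.54, [0.555, -0.042, 0.005])]
tray_tab [(0.93, [0.569, 0.231, 0.044]), (0.34, [0.646, -0.055, 0.003]), (0.33, [0.561, -0.042, 0.001])]
rack [(0.98, [0.603, -0.029, 0.002])]
rack_peg [(0.65, [0.647, 0.025, 0.076])]
rack_handle [(0.65, [0.603, -0.021, 0.128])]
cooker [(0.83, [0.175, -0.301, -0.001]), (0.63, [0.456, -0.285, 0.002]), (0.61, [0.732, -0.337, 0.003]), (0.47, [0.605, -0.02, 0.13])]
egg1 [(0.68, [0.638, -0.054, 0.009]), (0.55, [0.614, 0.025, 0.005]), (0.45, [0.558, -0.042, 0.002])]
ring1 [(0.9, [0.557, -0.043, 0.004]), (0.79, [0.613, 0.027, 0.004]), (0.61, [0.642, -0.058, 0.009])]
dome_lid [(0.73, [0.384, 0.566, 0.002])]
canister [(0.95, [0.434, -0.507, 0.003]), (0.23, [0.643, -0.056, 0.008])]
measure [(0.85, [0.786, -0.131, -0.006]), (0.61, [0.385, 0.57, 0.002])]
plates [(0.58, [0.792, 0.149, 0.004])]
to
[... 345 characters left out ...]
[0.435, -0.504, 0.004])]
rack_peg [(0.6, [0.647, 0.022, 0.076])]
rack_handle [(0.37, [0.601, -0.023, 0.13])]
cooker [(0.93, [0.17, -0.299, 0.0]), (0.84, [0.46, -0.285, 0.003]), (0.69, [0.727, -0.332, 0.002]), (0.17, [0.605, -0.019, 0.002])]
egg1 [(0.66, [0.558, -0.039, 0.007]), (0.53, [0.613, 0.029, 0.0]), (0.51, [0.643, -0.056, 0.005])]
ring1 [(0.96, [0.615, 0.022, 0.005]), (0.93, [0.645, -0.059, 0.009]), (0.6, [0.559, -0.039, 0.006]), (0.23, [0.791, 0.151, 0.002])]
dome_lid [(0.56, [0.387, 0.568, -0.003])]
canister [(0.78, [0.437, -0.504, 0.001]), (0.7, [0.555, -0.039, 0.008])]
measure [(0.69, [0.5, 0.287, 0.001]), (0.58, [0.786, -0.132, -0.002])]
plates [(0.57, [0.793, 0.152, 0.002])]
1.4
```

View pics/side0.png

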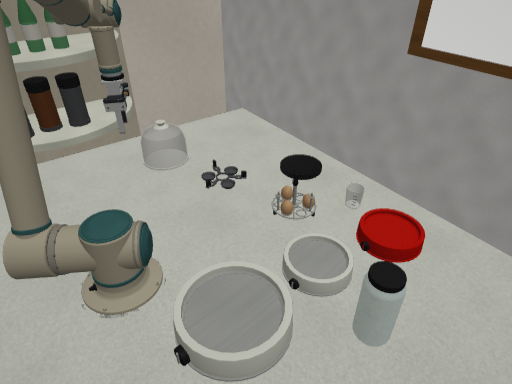

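View pics/top0.png

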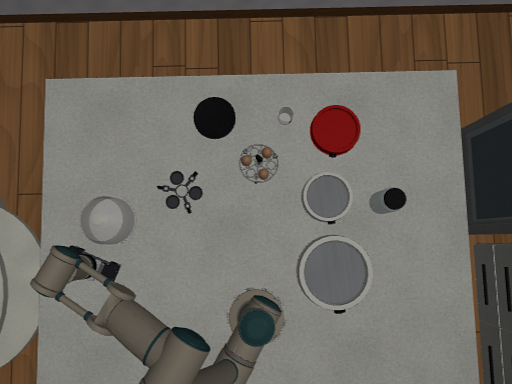

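The side view shows the tray at (224,175), the rack with eggs at (294,205) with the plates behind its handle, and the small white cooker at (317,262). The larger white one at (235,315) and the red one at (390,233) are decoys. The top view agrees: tray (181,191), rack (259,163), cooker (327,197). Next I refine the measurements and get the rack's yaw.

Run:
```python
from look import *
acc={}
for i in range(4):
  for c in ('side','top'):
    snap(c)
    for t in ['tray','tray_eye','tray_tab','rack_peg','rack_handle','rack']:
        acc.setdefault((t,c),[]).append(next((np.round(d['at'],4) for d in models.mark_of(t,c) if d['score']>.3),None))
for k,v in acc.items(): print(k,[x.tolist() if x is not None else None for x in v])
a=snap('side');b=snap('top')
A=cv2.resize(a[140:225,190:330],None,fx=5.7,fy=5.7,interpolation=cv2.INTER_CUBIC)
B=cv2.resize(b[135:220,150:290],None,fx=5.7,fy=5.7,interpolation=cv2.INTER_CUBIC)
cv2.imwrite('pics/cs.png',A[:,:,::-1]);cv2.imwrite('pics/ct.png',B[:,:,::-1])
```

```text
('tray', 'side') [[0.5008, 0.285, -0.0008], None, [0.5004, 0.2854, 0.0003], [0.5008, 0.2858, -0.0022]]
('tray_eye', 'side') [[0.5473, 0.2417, 0.0119], [0.5468, 0.2426, 0.0101], [0.5487, 0.2425, 0.0089], [0.5478, 0.2434, 0.0106]]
('tray_tab', 'side') [[0.5683, 0.2302, 0.0406], [0.5663, 0.231, 0.0385], [0.5666, 0.2318, 0.0419], [0.5671, 0.2274, 0.0421]]
('rack_peg', 'side') [[0.651, 0.0265, 0.0756], [0.6482, 0.0246, 0.0754], [0.647, 0.0233, 0.0763], [0.6479, 0.0236, 0.0784]]
('rack_handle', 'side') [[0.6057, -0.0183, 0.1283], [0.6032, -0.0225, 0.1285], [0.6042, -0.0208, 0.1324], [0.5568, -0.0446, 0.0059]]
('rack', 'side') [[0.6083, -0.0256, -0.0003], [0.6041, -0.0264, 0.0013], [0.6027, -0.0242, 0.0003], [0.6046, -0.0283, -0.0006]]
('tray', 'top') [[0.4994, 0.283, 0.0016], [0.4972, 0.2854, 0.0019], [0.5, 0.2848, 0.0025], [0.4981, 0.285, 0.0033]]
('tray_eye', 'top') [[0.5508, 0.2446, 0.0123], [0.5465, 0.2458, 0.0125], [0.5473, 0.2469, 0.0099], [0.5479, 0.2458, 0.0099]]
('tray_tab', 'top') [[0.5651, 0.2328, 0.0428], [0.5638, 0.2345, 0.0415], [0.5654, 0.2351, 0.0413], [0.5637, 0.2332, 0.0415]]
('rack_peg', 'top') [[0.6478, 0.0229, 0.0741], [0.6485, 0.0201, 0.0741], [0.6467, 0.023, 0.0712], [0.6468, 0.0217, 0.0758]]
('rack_handle', 'top') [[0.6017, -0.0208, 0.1314], [0.6019, -0.0218, 0.1306], [0.6017, -0.023, 0.1301], [0.5999, -0.0231, 0.1305]]
('rack', 'top') [None, [0.6031, -0.0205, 0.0047], [0.6022, -0.0215, 0.0058], [0.6041, -0.0211, 0.004]]
```

View pics/cs.png

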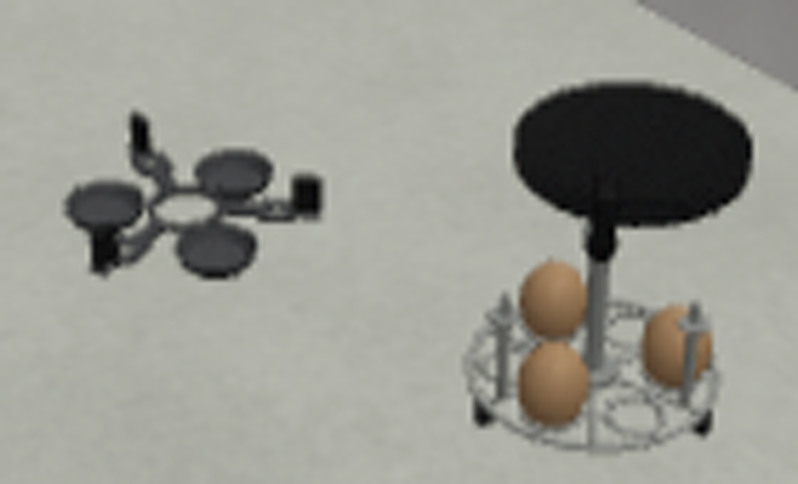

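View pics/ct.png

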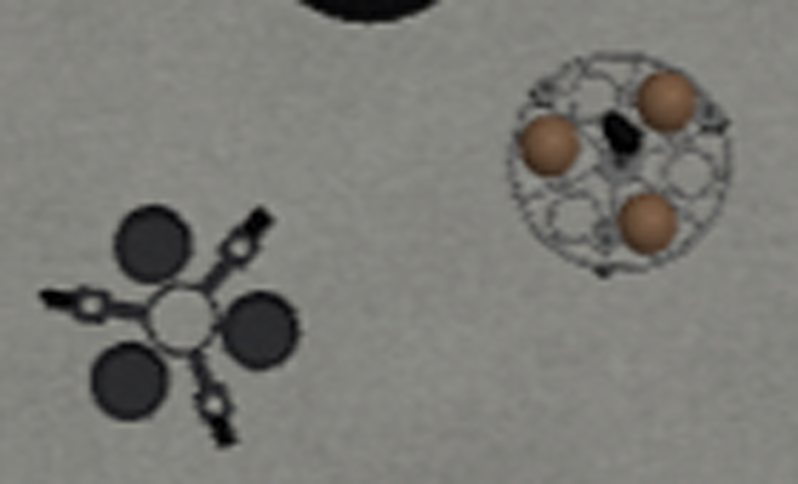

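The crops show the handle's long axis running upper-left to lower-right at (622,135) in the top crop, which fits a rack yaw of about 49°. Pegs are at (540,92), (715,120) and (603,235) there, with peg tips at (505,298) and (695,305) in the side crop. I'll check the rack yaw against these pegs, then grasp the tray tab nearest the robot (about 201°).

```bash
cat >> look.py <<'E'
from scipy.spatial.transform import Rotation as R
from scipy.optimize import least_squares
def cam(c):
    k=vision.get_calibration(c); q=k['orientation']
    return k,R.from_quat([q[1],q[2],q[3],q[0]]),np.array(k['position'])
def proj(c,P):
    k,Q,p=cam(c); v=Q.inv().apply(np.atleast_2d(P)-p)
    return np.c_[k['fx']*v[:,0]/v[:,2]+k['cx'],k['fy']*v[:,1]/v[:,2]+k['cy']]
def back(c,u,z):
    k,Q,p=cam(c); d=Q.apply([(u[0]-k['cx'])/k['fx'],(u[1]-k['cy'])/k['fy'],1]); return p+d*(z-p[2])/d[2]
def down(yaw): # tool z down, tool y (closing line) at heading yaw
    y=np.array([np.cos(yaw),np.sin(yaw),0]); z=np.array([0,0,-1.]); q=R.from_matrix(np.c_[np.cross(y,z),y,z]).as_quat(); return np.r_[q[3],q[:3]]
E
python3 - <<'E'
from look import *
f=lambda x,y:(x/5.7+190,y/5.7+140)
g=lambda x,y:(x/5.7+150,y/5.7+135)
for u in [(505,298),(695,305)]: print('side peg',back('side',f(*u),.092)[:2])
for u in [(540,92),(715,120),(603,235)]: print('top peg',back('top',g(*u),.085)[:2])
print('exp 49.5',[(0.6042+.064*np.cos(a),-.0235+.064*np.sin(a)) for a in np.radians([49.5,169.5,289.5])])
for yaw in (-39,): 
  P=np.array([[.4995+.085*np.cos(a),.285+.085*np.sin(a),.041] for a in np.radians([yaw,yaw+120,yaw+240])])
  print('tabs exp side',(proj('side',P)-[190,140])*5.7,'top',(proj('top',P)-[150,135])*5.7)
for yaw in np.radians([201+90,201-90]):
  print(inverse_kinematics([.42,.254,.15],down(yaw)))
for yaw in np.radians([169.5+90,169.5-90]):
  print(inverse_kinematics([.52,-.012,.2],down(yaw)))
for yaw in np.radians([139.5,-40.5]):
  print(inverse_kinematics([.604,-.023,.2],down(yaw)),inverse_kinematics([.458,-.285,.3],down(yaw)))
E
```

```text
side peg [ 0.53552751 -0.01933109]
side peg [ 0.62022517 -0.08962488]
top peg [0.63907344 0.02783472]
top peg [ 0.61716288 -0.09011376]
top peg [ 0.54042001 -0.01254896]
exp 49.5 [(np.float64(0.6457646750931317), np.float64(0.02516598179840198)), (np.float64(0.5412716859159069), np.float64(-0.011836926368502546)), (np.float64(0.6255636389909613), np.float64(-0.08382905542989942))]
tabs exp side [[305.80404228 172.53934149]
 [136.45975334 113.42956213]
 [103.53961511 226.26679489]] top [[248.6454674  215.44539632]
 [ 49.73399109 295.76940569]
 [216.76292577 426.44018317]]
[ 4.02045550e-01  2.12242318e-01  1.80709311e+00 -4.44089210e-16
  1.12225723e+00  1.60632273e+00]
[ 4.02045550e-01  2.12242318e-01  1.80709311e+00 -4.44089210e-16
  1.12225723e+00 -1.53526992e+00]
[-1.56897935e-01  2.13347239e-01  1.66982132e+00 -4.44089210e-16
  1.25842410e+00  1.59715796e+00]
[-1.56897935e-01  2.13347239e-01  1.66982132e+00 -4.44089210e-16
  1.25842410e+00 -1.54443469e+00]
[-1.53132310e-01  3.37633343e-01  1.49057477e+00 -4.44089210e-16
  1.31338454e+00 -2.58786662e+00] None
[-1.53132310e-01  3.37633343e-01  1.49057477e+00 -4.44089210e-16
  1.31338454e+00  5.53726037e-01] [-6.85645245e-01  1.90326187e-01  1.45068472e+00 -4.44089210e-16
  1.50058175e+00  2.12131016e-02]
```

Run:
```python
from look import *
a=np.radians(201); q=down(a-np.pi/2)
p=np.array([.4995+.086*np.cos(a),.285+.086*np.sin(a)])
zt=.016+.025
gripper_to(.06)
r.move_to([*p,.16],q); print(r.move_l([*p,zt],vel=.1,guard=8))
gripper_to(0,f_grip=10); r.hold(.2); gripper_to(0,f_grip=40)
print('open',telemetry.current_opening(),telemetry.current_finger_force(),telemetry.current_ee_pos())
r.move_l([*p,.26],vel=.12); r.hold(.3)
print(telemetry.current_opening(),telemetry.current_ee_pos(),telemetry.current_t(),telemetry.current_wrist_force())
a_=snap('side');b=snap('top')
for c in('side','top'):
  for t in ['tray','tray_eye','tray_tab']:
    print(c,t,[(round(d['score'],2),np.round(d['at'],4).tolist()) for d in models.mark_of(t,c) if d['score']>.3])
x=np.hstack([cv2.resize(a_[90:210,150:350],None,fx=2,fy=2.),cv2.resize(b[130:250,110:310],None,fx=2,fy=2)])
cv2.imwrite('pics/held.png',x[:,:,::-1])
```

```text
False
open 0.009645922707630435 40.00012993812561 [0.41913559 0.2542378  0.04099081]
0.009798589436502914 [0.41915775 0.25417106 0.25980785] 11.1417 [ 0.0460334  -0.72660419 -1.60851822]
side tray [(0.68, [0.4963, 0.2846, 0.2162]), (0.59, [0.5627, -0.0388, 0.0047])]
side tray_eye [(0.72, [0.5473, 0.2433, 0.2308])]
side tray_tab [(0.78, [0.5708, 0.2273, 0.2611])]
top tray [(0.81, [0.4997, 0.2848, 0.2207])]
top tray_eye [(0.84, [0.549, 0.2473, 0.2298])]
top tray_tab [(0.56, [0.5632, 0.2334, 0.2606])]
```

View pics/held.png

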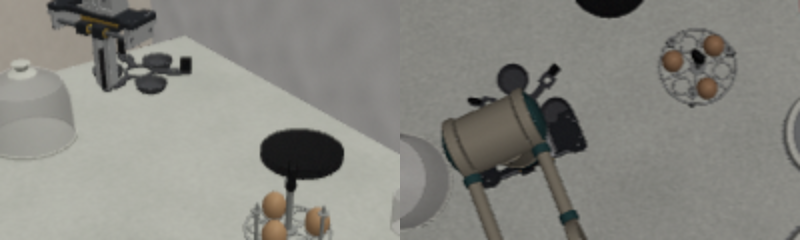

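The tray is held level in both views, at (150,75) in the left half. I'll take a few more rack readings while it is unobstructed, then carry the tray over and compare tray and rack in the same camera.

Run:
```python
from look import *
def fit(obs): # obs: list of (local xyz candidates, world)
    def res(s):
        c,sn=np.cos(s[2]),np.sin(s[2]); o=[]
        for kind,w in obs:
            best=min((np.array([s[0]+p[0]*c-p[1]*sn-w[0],s[1]+p[0]*sn+p[1]*c-w[1]]) for p in kind),key=lambda e:e@e); o.append(best)
        return np.ravel(o)
    return least_squares(res,[.604,-.0235,np.radians(49.5)],loss='soft_l1',f_scale=.003)
pol=lambda d,a:(d*np.cos(np.radians(a)),d*np.sin(np.radians(a)))
K={'rack_peg':[pol(.064,a) for a in(0,120,240)],'ring1':[pol(.05,a) for a in(30,150,270)],'rack_handle':[(0,0)]}
allo=[]
for c in('side','top'):
  obs=[]
  for i in range(4):
    snap(c)
    for t in K:
      for d in models.mark_of(t,c):
        w=np.array(d['at'])
        if np.hypot(w[0]-.604,w[1]+.0235)<.085 and not(t=='rack_handle' and w[2]<.1) and not (t=='rack_peg' and w[2]<.06): obs.append((K[t],w))
  s=fit(obs); print(c,len(obs),s.x[:2].round(4),np.degrees(s.x[2]).round(2))
  for t in K:
    o=[x for x in obs if x[0] is K[t]]
    if t!='rack_handle' and o: x=fit(o).x; print('  ',t,len(o),x[:2].round(4),np.degrees(x[2]).round(2))
    else: print('  ',t,np.mean([x[1] for x in o],0) if o else None)
  allo+=obs
s=fit(allo).x; print('all',s[:2].round(4),np.degrees(s[2]).round(2))
# carry
a=np.radians(49.6+120); p=np.array([.604,-.0235])+.086*np.array([np.cos(a),np.sin(a)])
q=down(a-np.pi/2)
r.move_to([*p,.26],q); r.move_l([*p,.225],vel=.08); r.hold(.4)
print(telemetry.current_ee_pos(),p,telemetry.current_opening())
o=[]
for c in('side','top'):
  for i in range(3):
    im=snap(c)
    for t in('tray','tray_tab','tray_eye'):
      print(c,t,[(round(d['score'],2),np.round(d['at'],4).tolist()) for d in models.mark_of(t,c) if d['at'][2]>.15])
  o.append(im)
x=np.hstack([cv2.resize(o[0][110:230,230:363],None,fx=3,fy=3.,interpolation=cv2.INTER_CUBIC),cv2.resize(o[1][110:230,200:333],None,fx=3,fy=3,interpolation=cv2.INTER_CUBIC)])
cv2.imwrite('pics/over.png',x[:,:,::-1]); print(telemetry.current_t())
```

```text
side 20 [ 0.6048 -0.023 ] 50.07
   rack_peg 4 [ 0.622  -0.0338] 66.45
   ring1 12 [ 0.6045 -0.0238] 51.5
   rack_handle [ 0.60395  -0.020425  0.127925]
top 20 [ 0.6032 -0.0232] 48.49
   rack_peg 4 [ 0.61   -0.0313] 55.54
   ring1 12 [ 0.6041 -0.0229] 49.92
   rack_handle [ 0.599825 -0.021     0.1303  ]
all [ 0.6041 -0.023 ] 49.36
[ 0.51952123 -0.00806544  0.225244  ] [ 0.51941285 -0.00797535] 0.010068636720654266
side tray []
side tray_tab [(0.65, [0.6367, -0.1064, 0.2268])]
side tray_eye [(0.96, [0.6237, -0.0862, 0.1959])]
side tray [(0.89, [0.6029, -0.0248, 0.185])]
side tray_tab [(0.96, [0.6368, -0.1082, 0.2254])]
side tray_eye [(0.85, [0.6234, -0.0841, 0.1959])]
side tray [(0.83, [0.6066, -0.0246, 0.1838])]
side tray_tab []
side tray_eye [(0.96, [0.622, -0.0891, 0.1957])]
top tray [(0.62, [0.6046, -0.0233, 0.1861])]
top tray_tab [(0.52, [0.6329, -0.1001, 0.2272])]
top tray_eye [(0.75, [0.6244, -0.0797, 0.1942])]
top tray [(0.78, [0.6025, -0.0253, 0.1881])]
top tray_tab [(0.69, [0.6314, -0.1013, 0.2263])]
top tray_eye [(0.84, [0.6256, -0.083, 0.1945])]
top tray [(0.75, [0.603, -0.0268, 0.1888])]
top tray_tab [(0.62, [0.6345, -0.1036, 0.2244])]
top tray_eye [(0.52, [0.6259, -0.084, 0.1965])]
16.4167
```

View pics/over.png

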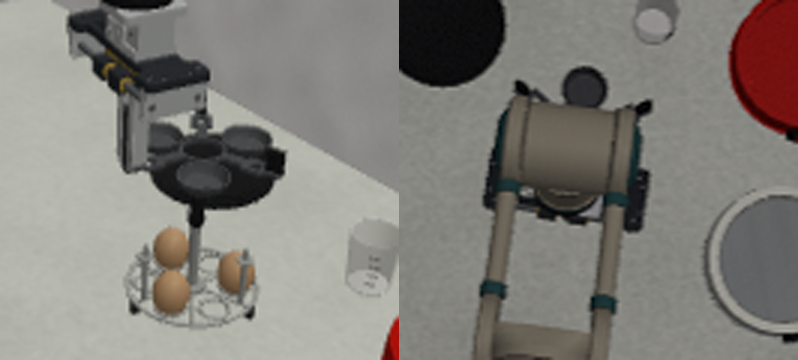

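The side view shows the tray level over the handle, its axis about 1.5 mm off the rack axis. I'll lower to just above the pins and compare eyes with pegs there.

Run:
```python
from look import *
a=np.radians(49.6+120); p=np.array([.604,-.0225])+.086*np.array([np.cos(a),np.sin(a)])
print(r.move_l([*p,.225],vel=.03),r.move_l([*p,.130],vel=.06,guard=5)); r.hold(.4)
print(telemetry.current_ee_pos(),telemetry.current_wrist_force())
im=snap('side')
for t in('tray','tray_tab','tray_eye','rack_peg','rack_handle','rack','ring1'):
  print(t,[(round(d['score'],2),np.round(d['at'],4).tolist()) for d in models.mark_of(t,'side')])
s=np.array([.604,-.0225]);
x=cv2.resize(im[135:230,235:355],None,fx=6,fy=6.,interpolation=cv2.INTER_CUBIC)
cv2.imwrite('pics/low.png',x[:,:,::-1]); print(telemetry.current_t())
```

```text
False False
[ 0.51942488 -0.00696002  0.13004881] [ 0.98382889 -0.1842475  -2.23028192]
tray [(0.95, [0.604, -0.0229, 0.0856])]
tray_tab [(0.96, [0.6366, -0.103, 0.1302])]
tray_eye [(0.85, [0.6251, -0.0851, 0.0984])]
rack_peg [(0.9, [0.6465, 0.0262, 0.0781]), (0.56, [0.6119, 0.0218, 0.0062])]
rack_handle [(0.59, [0.6072, -0.0219, 0.1285])]
rack [(0.67, [0.6047, -0.0262, -0.0003])]
ring1 [(0.94, [0.5571, -0.0459, 0.0051]), (0.92, [0.6424, -0.0551, 0.0062]), (0.74, [0.6119, 0.0275, 0.0052]), (0.69, [0.7867, -0.128, -0.0046]), (0.46, [0.6055, -0.0211, 0.1278])]
19.2
```

View pics/low.png

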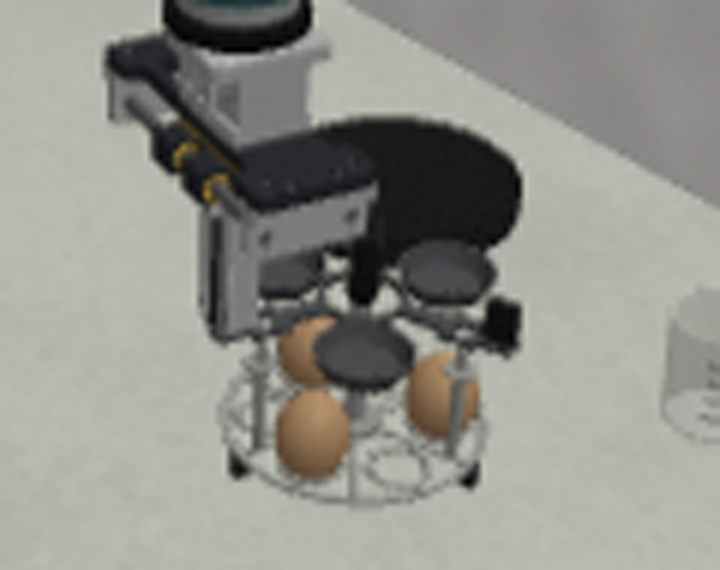

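The handle is through the collar at (362,270), and the right-hand peg (458,365) stands just under the eye near (462,330). I'll lower with a sensitive guard.

Run:
```python
from look import *
e=telemetry.current_ee_pos(); f0=telemetry.current_wrist_force()
g=r.move_l([e[0],e[1],.1075],vel=.02,guard=4); r.hold(.2)
print(g,telemetry.current_ee_pos(),telemetry.current_wrist_force()-f0,telemetry.current_torque(),telemetry.current_opening(),telemetry.current_t())
```

```text
True [ 0.51918903 -0.00696545  0.10789112] [-0.61949754  0.15625482  6.76945111] [ 0.00352044 -0.07111595 -0.00429077] 0.009663488421913679 20.45
```

The descent stopped at tray height 0.067 m, which is seated. I'll release, retreat upward and check.

Run:
```python
from look import *
e=telemetry.current_ee_pos()
gripper_to(.04); r.hold(.4)
r.move_l([e[0],e[1],.26],vel=.1); 
yaw=np.radians(49.6-90)
r.move_to([.5,.2,.3],down(yaw)); 
o=[]
for c in('side','top'):
  for i in range(2):
    im=snap(c)
    for t in('tray','tray_eye','rack_handle','ring1'):
      print(c,t,[(round(d['score'],2),np.round(d['at'],4).tolist()) for d in models.mark_of(t,c)])
  o.append(im)
x=np.hstack([cv2.resize(o[0][130:230,240:340],None,fx=4,fy=4.,interpolation=cv2.INTER_CUBIC),cv2.resize(o[1][110:210,210:310],None,fx=4,fy=4,interpolation=cv2.INTER_CUBIC)])
cv2.imwrite('pics/seat.png',x[:,:,::-1]); print(telemetry.current_t())
```

```text
side tray [(0.94, [0.5992, -0.0208, 0.0662])]
side tray_eye [(0.59, [0.6251, -0.0872, 0.0768]), (0.49, [0.6118, 0.022, 0.0081]), (0.32, [0.3832, 0.5672, 0.0002])]
side rack_handle [(0.68, [0.6132, 0.0288, 0.0081]), (0.6, [0.6022, -0.0201, 0.1266])]
side ring1 [(0.74, [0.5551, -0.0445, 0.0048]), (0.6, [0.6429, -0.0576, 0.0073])]
side tray [(0.69, [0.6071, -0.023, 0.0681])]
side tray_eye [(0.73, [0.6251, -0.0801, 0.0792])]
side rack_handle [(0.43, [0.6026, -0.021, 0.1293])]
side ring1 [(0.94, [0.6154, 0.0265, 0.0055]), (0.82, [0.6428, -0.0564, 0.0089]), (0.58, [0.5543, -0.0449, 0.0066])]
top tray [(0.74, [0.5549, -0.0387, 0.0051]), (0.27, [0.6484, 0.0203, 0.0764])]
top tray_eye [(0.74, [0.6253, -0.0829, 0.0802])]
top rack_handle [(0.54, [0.6016, -0.0236, 0.129])]
top ring1 [(0.56, [0.6117, 0.0237, 0.0054]), (0.52, [0.6424, -0.0535, 0.0071]), (0.51, [0.5551, -0.0398, 0.006])]
top tray [(0.71, [0.6055, -0.0261, 0.0698])]
top tray_eye [(0.66, [0.6236, -0.0839, 0.0784]), (0.18, [0.4588, -0.2876, -0.0023])]
top rack_handle [(0.54, [0.6022, -0.0202, 0.1311])]
top ring1 [(0.78, [0.6446, -0.0537, 0.0056]), (0.55, [0.6124, 0.0234, 0.0056]), (0.51, [0.5537, -0.0381, 0.008])]
26.325
```

View pics/seat.png

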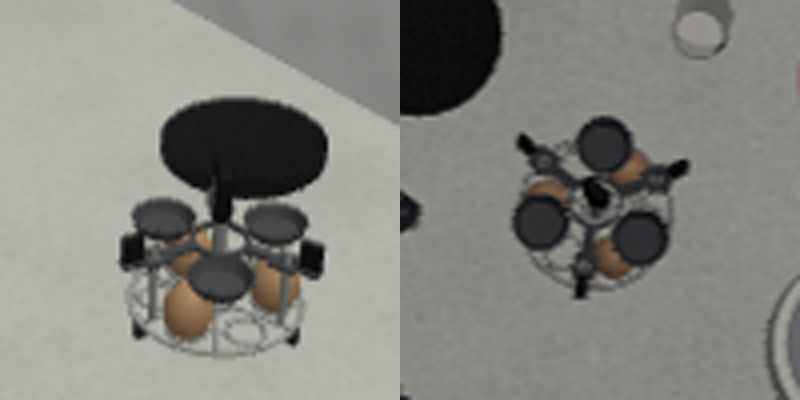

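The tray sits on all three pegs in both views: in the top half it is centred at (596,200), and all three eyes cover pegs. Now I'll take the handle, lift gently and carry.

Run:
```python
from look import *
q=down(np.radians(49.6-90)); p=[.6035,-.0225]
gripper_to(.045); r.move_to([*p,.24],q)
print(r.move_l([*p,.138],vel=.08,guard=6)); gripper_to(0,f_grip=6); r.hold(.2); gripper_to(0,f_grip=50); r.hold(.2)
print('grip',telemetry.current_opening(),telemetry.current_finger_force(),telemetry.current_ee_pos())
r.move_l([*p,.158],vel=.03); r.hold(.2); print(telemetry.current_wrist_force(),telemetry.current_torque())
r.move_l([*p,.30],vel=.07); r.hold(.3)
for i in range(2):
  for c in('side','top'):
    snap(c)
    for t in('cooker',): print(c,[(round(d['score'],2),np.round(d['at'],4).tolist()) for d in models.mark_of(t,c)])
print(telemetry.current_opening(),telemetry.current_t())
r.move_l([.458,-.286,.30],vel=.07); r.hold(1.)
print(telemetry.current_ee_pos(),telemetry.current_opening(),telemetry.current_t())
o=[]
for c in('side','top'):
  o.append(snap(c))
  for t in('rack','tray','rack_handle','ring1','cooker'): print(c,t,[(round(d['score'],2),np.round(d['at'],4).tolist()) for d in models.mark_of(t,c)])
x=np.hstack([cv2.resize(o[0][150:300,235:385],None,fx=2.6,fy=2.6,interpolation=cv2.INTER_CUBIC),cv2.resize(o[1][120:270,250:400],None,fx=2.6,fy=2.6,interpolation=cv2.INTER_CUBIC)])
cv2.imwrite('pics/end.png',x[:,:,::-1])
```

```text
False
grip 0.014140795731201115 50.0006639957428 [ 0.60381449 -0.02265526  0.13807162]
[-0.04967969  0.49069126 -5.35072757] [-0.07720276  0.10097362 -0.01684399]
side [(0.84, [0.1745, -0.2996, 0.0017]), (0.7, [0.7317, -0.3335, 0.0015]), (0.65, [0.4596, -0.2862, 0.0006])]
top [(0.9, [0.7282, -0.3329, 0.0002]), (0.88, [0.4568, -0.2871, -0.0001]), (0.63, [0.1695, -0.2999, -0.0043])]
side [(0.84, [0.4607, -0.2885, -0.0025]), (0.68, [0.1728, -0.302, 0.0022]), (0.56, [0.7285, -0.3356, 0.004])]
top [(0.72, [0.7263, -0.3318, -0.0012]), (0.7, [0.4579, -0.2863, -0.0008])]
0.013685108396975568 34.1583
[ 0.45801363 -0.28601019  0.29997455] 0.01343000957627511 39.6083
side rack [(0.71, [0.4599, -0.2875, 0.1616]), (0.41, [0.4152, -0.3066, 0.1666])]
side tray [(0.57, [0.4558, -0.2869, 0.2293])]
side rack_handle [(0.38, [0.4083, -0.3101, 0.1706])]
side ring1 [(0.93, [0.4081, -0.3083, 0.1664]), (0.82, [0.4986, -0.3181, 0.1676]), (0.63, [0.4692, -0.2356, 0.167])]
side cooker [(0.64, [0.7301, -0.3351, 0.0017]), (0.62, [0.1742, -0.3006, -0.0003]), (0.55, [0.4563, -0.2864, 0.0012])]
top rack []
top tray [(0.82, [0.4588, -0.2879, 0.2333])]
top rack_handle [(0.75, [0.7907, -0.1313, 0.0029])]
top ring1 [(0.71, [0.4671, -0.2375, 0.1683]), (0.65, [0.4083, -0.3022, 0.1693]), (0.48, [0.3901, 0.5678, -0.0032]), (0.46, [0.4634, -0.2386, 0.166])]
top cooker [(0.96, [0.4626, -0.2901, 0.0002]), (0.84, [0.1707, -0.3031, -0.0045]), (0.81, [0.7259, -0.3286, -0.0034]), (0.22, [0.7926, -0.1302, -0.0008])]
```

View pics/end.png

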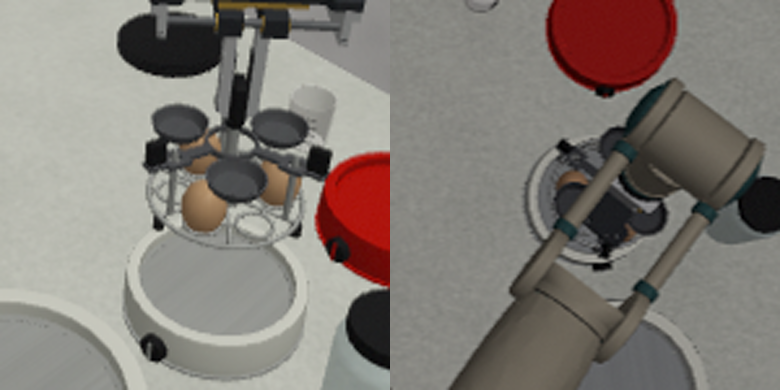

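The side half shows the rack level and centred over the small white cooker at (215,290), with the tray seated and the eggs in their rings. Its feet are at z ≈ 0.162 m, about 10 cm above the rim. Handing in.

Run:
```python
from look import *
print(telemetry.current_opening(),telemetry.current_finger_force(),telemetry.current_t()); print(r.sign_off())
```

```text
0.013717563773077647 49.998300075531006 40.2083
the job is handed in; nothing more can be done
None
```

The tray is seated on the rack's three pegs and the loaded rack is held level about 10 cm above the small white cooker's rim with all three eggs in place; the job is handed in at about 40 s, and no verdict was returned.

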